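# Click the blue headset spacer onto the keeper post

### The job

Put the blue headset spacer away: slide it over the upright steel post of the spacer keeper and press it straight down past the sprung balls until it clicks and rests fully home on the wooden base, then let go of it. Leave the silver spacer and the mug where they stand.

Things in the scene. Friction and masses are not known exactly. Their poses are not given: they have to be found in the camera images.
- blue_spacer_center (a point): Blue aluminium headset spacer stack: one rigid upright sleeve with two thin dark grooves, 40 mm outside diameter, 29 mm bore right through, 44 mm high, 60 to 100 g. The point is its centre, on the bore's axis, 22 mm above its lower end; z is the bore's axis. It starts standing on the oak ledge, left or right of the keeper, with 35 mm free all round. Either end may go down.
- keeper: Spacer keeper, fixed to the ledge: dark wooden base 90 x 90 x 25 mm high, with an upright greased steel post, 25 mm thick, in its middle. Origin: centre of the base's underside, on the post's axis; z points up along the post. The post ends at z = 91 mm, its top 9 mm tapering to a 10 mm wide tip. Fully home, the spacer stands on the base, its centre at z = 47 mm and the post's tip 44 mm above that.
- keeper_balls (a point): Point on the post's axis, 76 mm above the ledge, level with three sprung brass balls, 120 degrees apart, that stick out 4 mm (2 mm beyond the bore). A lowered spacer stops on them, its centre about 103 mm above the ledge; about 15 N down, at most 25 N, forces it past. They stay pressed in while the bore slides over them and spring out over its top rim with a click only when it is home.
- silver_spacer_center (a point): Bare silver aluminium spacer, same shape and size as the blue one, standing loose on the ledge on the other side of the keeper; the point is its centre, half-way up. Not wanted; it stays where it is.
- mug: White ceramic mug, 80 mm diameter, 90 mm high, handle 30 mm out towards its +y, loose on the ledge beyond the spacers; origin: centre of its underside. It stays. A yellow patch box (57 x 87 x 30 mm) stands likewise on the other side, a steel canister (86 mm diameter, 153 mm high) far left and a flat black caliper far right, all clear of the work.

How it is judged:
By the outcome, as a careful person would: the job done as asked, in the order asked, and still so for the second after the job is handed in, with the robot touching nothing.
It also fails if it takes over 40 s, if anything falls off the work surface, if the arm or the gripper's body presses on something with over 40 N, if the wrist force passes 120 N, or if a joint passes its speed limit or range.

### The arm

A 7-joint arm with a two-finger parallel gripper is mounted at the origin on the work surface. World frame = base frame: x ahead of the robot, y to its left, z up, the work surface at z = 0. Lengths are in mm, angles in rad, forces in N, time in s.
With the tool pointing down it reaches from about 400 to 850 mm from the base axis. Payload 4.5 kg.
Tool frame: the origin (TCP) lies on the centre line of the jaws, within the pads' length; the fingertips stand 17 mm ahead of it and the grasp point (between the pads) lies 2 mm behind it; z points along the fingers, y is the direction in which the jaws open and shut (so a half turn about z gives the same grasp; the last joint's range is limited). The gripper opens to 88 mm and grips with 3 to 60 N. Pads are 18 mm wide; open, the fingers measure 123 mm over their backs; the gripper's body (75 mm by 187 mm) begins 45 mm behind the grasp point.
Start: joints at [0.034, 0.689, -0.195, 1.565, 0.157, 0.902, -0.215], TCP at [625.022, 0.025, 255.743] pointing down, gripper open.
Joint ranges: [-3.01, 3.01], [-0.46, 2.08], [-1.47, 1.51], [0.13, 2.56], [-1, 4.14], [0.04, 2.09], [-2.66, 2.66]. Speed limits (rad/s): [2.57, 2.57, 3.14, 3.14, 3.14, 3.14, 3.14].

### API

Orientations are given as a rotation vector (axis times angle).
In Python, from workcell import arm gives the robot as it stands. Calls block until the motion is done:
- arm.move_pose(position, orientation): joint-space move of the TCP to a pose.
- arm.movel(position, attitude=None, v=150, threshold=None): straight line of the TCP; attitude=None keeps the orientation; v is the mean speed in mm/s. With threshold (N) it stops when the force on the tool has changed by that much, and returns True; else False.
- arm.move_j(angles): joint-space move.
- arm.let_go() and arm.clamp(strength=None): open the fingers fully, or close them until they stop; strength is the grip in N (None keeps the last).
- arm.hold(seconds).
- arm.solve_ik(position, orientation): joint angles nearest the present ones, or None.
- arm.capture(name): name is "scene" or "side" or "wrist"; returns a dict with "image" (480x640x3 uint8, blue, green, red), "fx", "fy", "cx", "cy" (pixels), "camera_from_world" (4x4, takes a point from world to camera coordinates). Camera axes: x right, y up, looking along -z (the intrinsics and any distortion apply to the point x, -y, -z); pixel columns grow to the right and rows downward; lengths in mm; the calibration is good to about 2 mm. A picture is of the moment at which its call begins. There is no depth.
A pose or a line that the arm cannot do raises arm.PlanningError and nothing moves.
- arm.sign_off(): hands the job in, once; it reports no verdict.
Trained networks look in the newest picture that a camera, given by its name, has taken for a name from the list of things; names that differ only in an ending like _2 or _b are one class to them, and where a whole thing is asked for, a point or a joint stands for the part that bears it (a point fixed in the world has none). Each returns a list of dicts, best first, with "conf" (0 to 1); they miss things now and then, are a little off and sometimes report something else, mostly with a low value. They report only what shows in the picture. A call takes as long as a camera call.
- arm.search_frame(name, camera): "point" ([x, y, z] in mm, in world coordinates, good to about 4 mm: the middle of the surface that is visible of it).
- arm.masks_of(name, camera): "mask" (480x640 bool, what is visible of it).
Readings, each from a call of its own:
- arm.current_time(): time.
- arm.current_joint_positions(): joint angles.
- arm.current_qd(): joint speeds.
- arm.current_tau(): joint torques, N m.
- arm.current_position(): TCP position.
- arm.current_orientation(): TCP orientation.
- arm.current_contact_force(): force on the tool from outside, world axes, zero at the start.
- arm.current_wrist_torque(): the same for the moment, N m.
- arm.current_finger_gap(): finger opening in mm.
Only numpy, scipy, OpenCV 4.12 (cv2) and the standard library are available. Lean on these libraries where they do the work, as an engineer would, in place of code of your own. Each camera call takes 0.05 s, during which the arm holds its last target. There are 200 camera calls.

## Working session

There is one attempt and no reset: what is moved stays moved. The work goes in short steps, each a Python script; the robot and the scene stay as the last script left them, time stands still between calls to the robot, and variables do not carry over. Pictures are saved under pics/ and viewed, about 8 in all and at most 12, crops included, and the job is handed in when it is done.

```bash
mkdir -p pics; cat > h.py <<'E'
import numpy as np, cv2
from workcell import arm
def cap(cam,fn=None):
    c=arm.capture(cam)
    if fn: cv2.imwrite('pics/'+fn,c['image'])
    return c
def proj(c,p):
    q=c['camera_from_world']@np.r_[p,1]
    return np.array([c['cx']+c['fx']*q[0]/-q[2], c['cy']-c['fy']*q[1]/-q[2]])
def ray(c,u,v):
    T=np.linalg.inv(c['camera_from_world'])
    d=T[:3,:3]@np.array([(u-c['cx'])/c['fx'],-(v-c['cy'])/c['fy'],-1]); return T[:3,3],d
def onz(c,u,v,z):
    o,d=ray(c,u,v); return o+d*(z-o[2])/d[2]
E
python3 - <<'E'
from h import *
ims=[]
for cam in ["scene","side","wrist"]:
    c=cap(cam); ims.append(c['image'])
    print(cam,[k for k in c], np.linalg.inv(c['camera_from_world'])[:3,3].round())
    for n in ["blue_spacer_center","keeper","keeper_balls","silver_spacer_center","mug"]:
        print(n,[(np.round(d['point']),round(d['conf'],2)) for d in arm.search_frame(n,cam)])
cv2.imwrite('pics/a.png',ims[0]);cv2.imwrite('pics/b.png',ims[1]);cv2.imwrite('pics/c.png',ims[2])
print(arm.current_orientation(),arm.current_time())
E
```

```text
scene ['image', 'fx', 'fy', 'cx', 'cy', 'camera_from_world'] [1209.  -19.  831.]
blue_spacer_center [(array([493., 188.,  30.]), 0.57)]
keeper [(array([618.,  49.,  25.]), 0.78), (array([ 567., -269.,   29.]), 0.29)]
keeper_balls [(array([620.,  50.,  19.]), 0.85)]
silver_spacer_center [(array([ 567., -270.,   30.]), 0.89)]
mug [(array([ 720., -210.,   56.]), 0.87)]
side ['image', 'fx', 'fy', 'cx', 'cy', 'camera_from_world'] [  30. -663.  603.]
blue_spacer_center [(array([481., 179.,  28.]), 0.97)]
keeper [(array([598.,  39.,  23.]), 0.97)]
keeper_balls [(array([594.,  40.,  27.]), 0.63)]
silver_spacer_center [(array([ 552., -274.,   30.]), 0.73)]
mug [(array([ 689., -224.,   58.]), 0.74)]
wrist ['image', 'fx', 'fy', 'cx', 'cy', 'camera_from_world'] [626.  75. 385.]
blue_spacer_center []
keeper [(array([607.,  50.,  27.]), 0.84)]
keeper_balls []
silver_spacer_center []
mug [(array([ 715., -230.,   54.]), 0.94)]
[2.22140700e+00 2.22142569e+00 1.39518327e-04] 0.9
```

View pics/a.png

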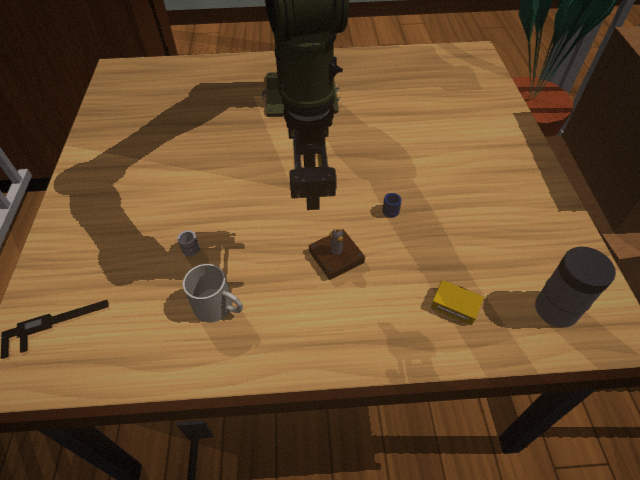

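View pics/c.png

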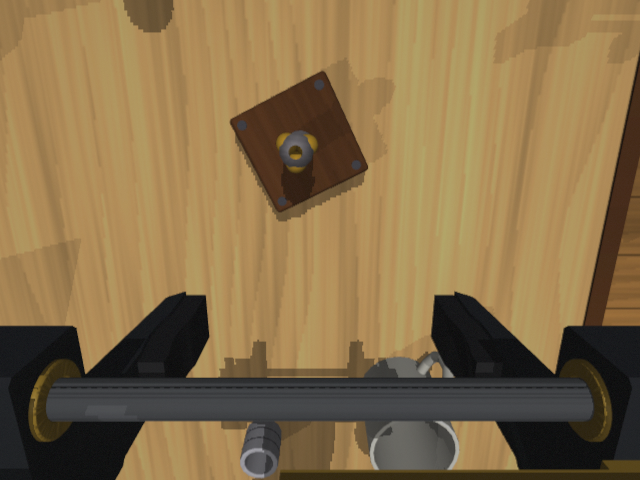

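The scene camera shows the blue spacer at (392,205), the keeper post at (338,240), the silver spacer at (189,243) and the mug at (208,293). In the wrist view the keeper's tip is at about (297,152), with the base corners clear. Next I'll fit the keeper from the wrist picture, then look at the blue spacer.

```bash
cat >> h.py <<'E'
from scipy.optimize import minimize
A=np.linspace(0,2*np.pi,40,endpoint=False)
def circ(x,y,r,z): return np.c_[x+r*np.cos(A),y+r*np.sin(A),0*A+z]
def hull(c,P,img):
    q=np.array([proj(c,p) for p in P]); h=cv2.convexHull(np.float32(q))
    cv2.fillConvexPoly(img,np.round(h*16).astype(np.int32),255,cv2.LINE_AA,4)
def spacer(c,p,img): hull(c,np.r_[circ(p[0],p[1],20,0),circ(p[0],p[1],20,44)],img)
def keeper(c,p,img):
    a=p[2]+np.pi/4+np.arange(4)*np.pi/2; s=45*2**.5
    B=np.c_[p[0]+s*np.cos(a),p[1]+s*np.sin(a)]
    hull(c,np.r_[np.c_[B,0*a],np.c_[B,0*a+25]],img)
    hull(c,np.r_[circ(p[0],p[1],12.5,25),circ(p[0],p[1],12.5,82),circ(p[0],p[1],5,91)],img)
def fit(c,mask,model,p0,step):
    m=mask.astype(np.float32)
    def cost(p):
        i=np.zeros(m.shape,np.uint8); model(c,p,i); return np.abs(i/255.-m).sum()/m.sum()
    S=np.vstack([p0]+[np.array(p0)+np.eye(len(p0))[k]*step[k] for k in range(len(p0))])
    r=minimize(cost,p0,method='Nelder-Mead',options=dict(initial_simplex=S,xatol=.02,fatol=1e-5))
    return r.x,r.fun
E
python3 - <<'E'
from h import *
c=cap("wrist"); m=arm.masks_of("keeper","wrist")[0]['mask']
for y in (.45,1.1): print('keeper',fit(c,m,keeper,[610,47,y],[8,8,.2]))
print('tip',onz(c,297,152,91),proj(c,[487,184,22]))
arm.move_pose([487,145,200],[2.2214,2.2214,0])
c=cap("wrist","d.png")
print(arm.search_frame("blue_spacer_center","wrist"))
for d in arm.masks_of("blue_spacer_center","wrist"):
    print(d['conf'],fit(c,d['mask'],spacer,[487,184],[8,8]))
print(arm.current_time())
E
```

```text
keeper (array([6.08925896e+02, 4.86008945e+01, 4.51877513e-01]), np.float64(0.04136001788676223))
keeper (array([6.09296720e+02, 4.89710398e+01, 4.47651201e-01]), np.float64(0.04244674268540617))
tip [609.9546022   49.29854735  91.        ] [137.12307133 -36.21494177]
[{'point': [483.2, 181.1, 44.8], 'conf': 0.76}]
0.83 (array([486.15810184, 189.25671715]), np.float64(0.6495067660867164))
1.9917
```

View pics/d.png

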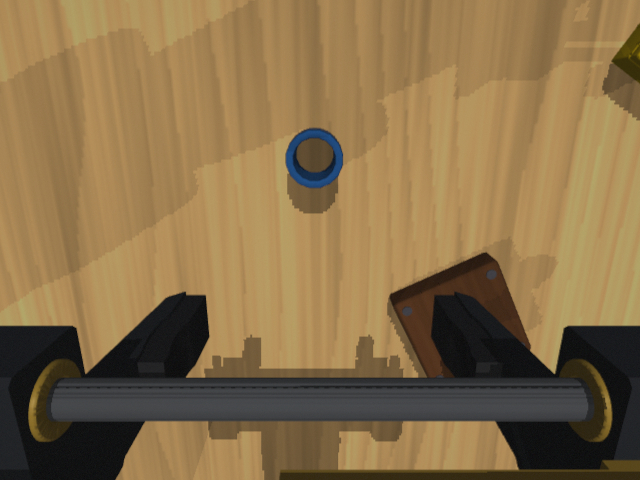

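The blue ring is centred at about (314.5,157.5), with the keeper at lower right. The network mask leaves out the bore, so the silhouette fit is invalid. I'll use the ring's centre at z = 44 instead, then clamp gently along x, then along y, to centre it both ways.

```bash
python3 - <<'E'
from h import *
c=cap("wrist"); b=cv2.inRange(cv2.cvtColor(c['image'],cv2.COLOR_BGR2HSV),(100,120,40),(130,255,255))
b[250:]=0
cs=max(cv2.findContours(b,cv2.RETR_EXTERNAL,cv2.CHAIN_APPROX_NONE)[0],key=cv2.contourArea)
e=cv2.minEnclosingCircle(cs); print(e, cv2.fitEllipse(cs), onz(c,314.5,157.5,44))
# hull mask incl. bore
m=np.zeros(b.shape,np.uint8); cv2.drawContours(m,[cv2.convexHull(cs)],-1,1,-1)
p,f=fit(c,m,spacer,[486,184],[5,5]); print(p,f)
assert f<.15 and np.hypot(p[0]-485,p[1]-183)<8
R1=[2.2214,2.2214,0]
arm.move_pose([p[0],p[1],110],R1)
print(arm.movel([p[0],p[1],29],v=120,threshold=8))
arm.clamp(5); arm.hold(.1); print('gap',arm.current_finger_gap(),arm.current_position())
arm.let_go()
arm.movel([p[0],p[1],29],[np.pi,0,0],v=100)
print(arm.current_position(),arm.current_joint_positions())
arm.clamp(60); arm.hold(.1); print('gap',arm.current_finger_gap(),arm.current_contact_force())
print(arm.movel([p[0],p[1],160],v=120))
print(arm.current_position(),arm.current_orientation(),arm.current_contact_force(),arm.current_time())
# view towards keeper
arm.move_pose([560,49,175],[np.pi,0,0])
c=cap("wrist","e.png"); 
print('gap',arm.current_finger_gap(),proj(c,[609,49,91]),proj(c,[609,49,25]))
print(arm.current_time())
E
```

```text
((313.6428527832031, 157.5), 29.26403045654297) ((313.7205810546875, 157.66075134277344), (55.467857360839844, 57.494510650634766), 1.9971644878387451) [486.53238538 189.983543    44.        ]
[486.37783112 189.4834619 ] 0.11834209619676747
False
gap 39.50327952109439 [486.28430755 189.46006415  28.99131957]
[486.39603057 189.4771391   29.01230748] [-0.53329236  0.95330521  0.12347399  2.01549955 -0.52231977  0.2027942
 -1.51852765]
gap 38.91494781611768 [ 0.1971809   0.19667764 -0.60811701]
False
[485.91117941 189.38919749 159.42081258] [ 3.14118558e+00  1.13330213e-04 -1.97281892e-03] [ 0.01391465 -0.69139684 -1.28327373] 8.9333
gap 38.70778661737304 [318.47013765 168.52129739] [318.87450868 155.60354058]
9.6667
```

View pics/e.png

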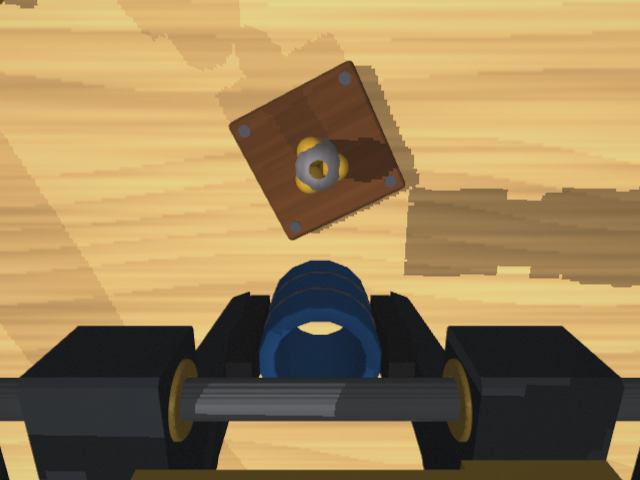

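The spacer is held upright between the jaws. The post tip appears at (318,168) and was predicted at (318.5,168.5), so the keeper position holds up. Now I'll lower onto the balls.

```bash
python3 - <<'E'
from h import *
c=cap("wrist"); m=arm.masks_of("keeper","wrist")[0]['mask']
p,f=fit(c,m,keeper,[609,49,.45],[4,4,.1]); print(p,f, onz(c,318,168,91))
k=np.array([609.2,49.0])
if f<.08: k=(k+p[:2])/2
print(k); np.save('k.npy',k)
R=[np.pi,0,0]
arm.movel([*k,140],R,v=150); arm.hold(.2); print(arm.current_position())
print(arm.movel([*k,104],R,v=40,threshold=6), arm.current_position(),arm.current_contact_force(),arm.current_wrist_torque(),arm.current_finger_gap(),arm.current_time())
c=cap("wrist","f.png"); s=cap("side"); 
u=proj(s,[*k,90]).astype(int); print(u)
cv2.imwrite('pics/g.png',cv2.resize(s['image'][max(u[1]-60,0):u[1]+60,max(u[0]-80,0):u[0]+80],None,fx=5,fy=5))
E
```

```text
[6.08046912e+02 4.96711068e+01 4.57498000e-01] 0.03761823778417068 [608.94262906  50.70615029  91.        ]
[608.62345608  49.33555339]
[608.12669607  49.42105704 140.65344227]
True [608.11239638  49.90773618 108.48593711] [0.42032659 0.5339253  4.24482701] [ 0.21949407  0.21319864 -0.0183861 ] 38.60717348893178 11.25
[304 243]
```

View pics/g.png

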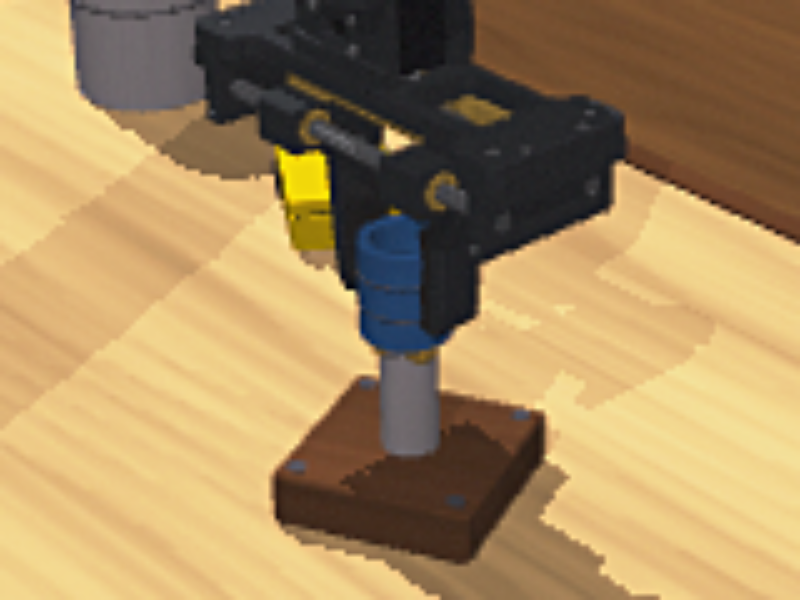

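The side crop shows the spacer threaded on the post and seated on the balls. The contact height of 108.5 mm is close to the expected 110 mm, and the side forces are small. Next I press down.

```bash
python3 - <<'E'
from h import *
p=arm.current_position(); R=[np.pi,0,0]
def st(t): print(t,np.round(arm.current_position(),2),np.round(arm.current_contact_force(),1),np.round(arm.current_finger_gap(),2),arm.current_time())
print(arm.movel([p[0],p[1],96],R,v=40,threshold=32)); st('past')
print(arm.movel([p[0],p[1],60],R,v=60,threshold=30)); st('near')
print(arm.movel([p[0],p[1],50],R,v=25,threshold=25)); st('home')
s=cap("side"); k=np.load('k.npy'); u=proj(s,[*k,60]).astype(int)
cv2.imwrite('pics/i.png',cv2.resize(s['image'][u[1]-60:u[1]+60,u[0]-80:u[0]+80],None,fx=5,fy=5))
E
```

```text
False
past [607.86  50.06  95.39] [ 0.3  0.4 -3. ] 38.92 11.8083
False
near [607.34  49.84  58.36] [  2.7  -0.2 -17.1] 38.41 12.5583
True
home [608.45  49.78  54.  ] [-0.2  0.   4.7] 38.96 12.9
```

View pics/i.png

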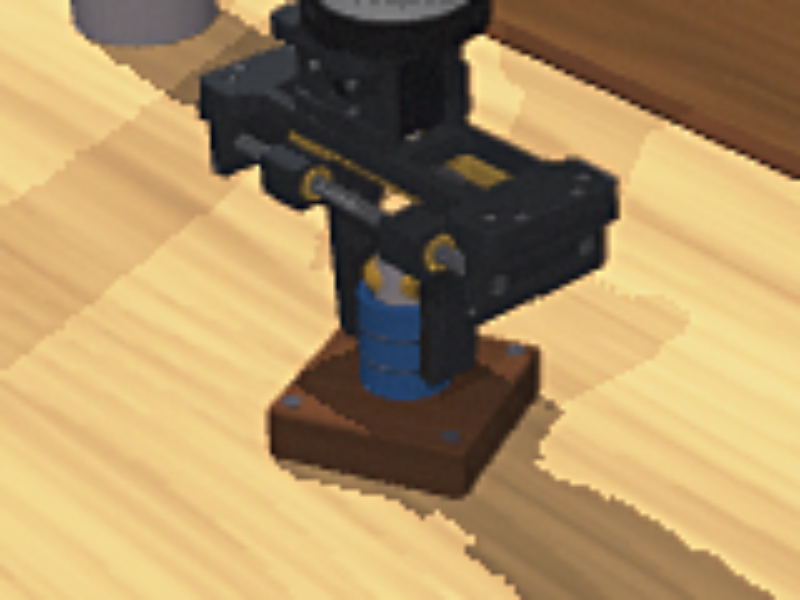

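TCP z is 54.0, exactly the home value, and the balls stand out above the rim. I'll press once more to confirm, let go, retreat and check.

```bash
python3 - <<'E'
from h import *
p=arm.current_position(); R=[np.pi,0,0]
print(arm.movel([p[0],p[1],50],R,v=20,threshold=20),arm.current_position(),arm.current_contact_force())
arm.let_go(); arm.hold(.2); print(arm.current_finger_gap(),arm.current_contact_force())
arm.movel([p[0],p[1],190],R,v=120)
arm.movel([p[0]-70,p[1],220],R,v=150); arm.hold(.3)
c=cap("wrist"); s=cap("side"); k=np.load('k.npy')
outs=[]
for c in (s,c):
    u=proj(c,[*k,60]).astype(int); a,b=max(u[1]-60,0),max(u[0]-80,0)
    outs.append(cv2.resize(c['image'][a:a+120,b:b+160],(400,300)))
cv2.imwrite('pics/j.png',np.hstack(outs))
cap("scene")
for n in ["blue_spacer_center","silver_spacer_center","mug"]:
    print(n,[(np.round(d['point']),round(d['conf'],2)) for d in arm.search_frame(n,"scene")])
print(arm.current_contact_force(),arm.current_time())
E
```

```text
True [608.48632177  49.76957355  53.99759139] [-0.19291087 -0.23372894  6.48169581]
88.1803391171254 [ 0.12997156 -0.11856621 -0.55382705]
blue_spacer_center [(array([618.,  49.,  56.]), 0.6)]
silver_spacer_center [(array([ 565., -270.,   32.]), 0.93)]
mug [(array([ 721., -211.,   57.]), 0.63)]
[ 0.22938788 -0.18588381  0.25327658] 16.7667
```

View pics/j.png

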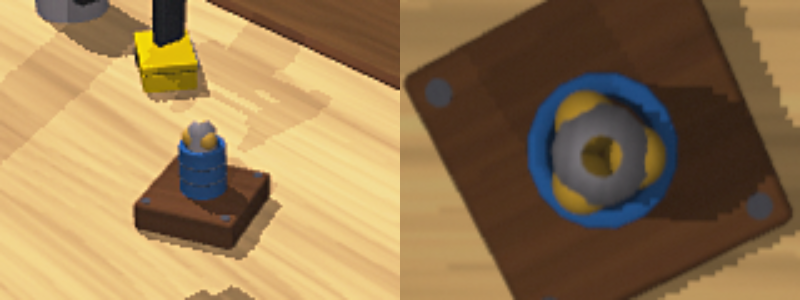

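The spacer sits flat on the base, with all three balls out over its rim and the gripper clear.

```bash
python3 -c "
from h import *
print(arm.sign_off())"
```

```text
the job is handed in; nothing more can be done
None
```

The blue spacer is on the keeper post, pressed past the balls and fully home on the base. I let go of it and handed the job in at about 17 s of the 40 s allowed.

**How it went:** I clamped the spacer along one axis, then along the other, so it sat centred in the jaws. I then lowered it onto the balls and pressed it down.

**Last checks:**
- **Seating:** The tool stopped at z = 54.0 mm, exactly the home height. A second press of about 20 N did not move it.
- **Balls:** In the side and wrist pictures, all three balls stand out above the spacer's rim.
- **Other things:** The scene camera found the silver spacer and the mug within about 2 mm of where they started.
- **Contact:** The gripper was open and clear, with contact force close to zero.

**What disagreed:**
- The first outline fit of the blue spacer failed because the network's mask left out the bore. I replaced it with a fit to the ring.
- The keeper position differed by 1 to 2 mm between views. I used the average, and side forces stayed small while lowering.

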